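# Peel a stuck sample tray off its stack and show it to the light

## Robot

A 6-joint arm with a two-finger parallel gripper is mounted at the origin on the work surface. World frame = base frame: x ahead of the robot, y to its left, z up, the work surface at z = 0. Lengths are in m, angles in degrees, forces in N, time in s.
With the tool pointing down it reaches from about 0.35 to 0.875 m from the base axis. Payload 4.2 kg.
Tool frame: the origin (TCP) lies between the finger pads; the fingertips stand 14 mm ahead of it and the grasp point (between the pads) lies 5 mm behind it; z points along the fingers, y is the line along which they close (so a half turn about z gives the same grasp; the last joint's range is limited). The gripper opens to 87 mm and grips with 3 to 60 N. Pads are 19 mm wide; open, the fingers measure 117 mm over their backs; the gripper's body (75 mm by 190 mm) begins 51 mm behind the grasp point.
Start: joints at [85.176, 22.042, 0.453, 0, -68.411, -14.817], TCP at [0.21, 0.589, 0.237] pointing down, gripper open.
Joint ranges: [-179.83, 179.83], [-69.29, 118.12], [-61.27, 80.66], [-181.25, 117.63], [-171.15, -9.14], [-177.46, 177.46]. Speed limits (degrees/s): [159.86, 159.86, 180, 180, 180, 180].

## Interface

Orientations are given as a 3x3 rotation matrix whose columns are the frame's x, y, z axes.
In Python, from station import * gives the robot as it stands. The module is installed in compiled form; this text tells all that it offers.
- The arm moves only by the tool play_rows, never from a script. Its argument "steps" is a list of rows, each an object of numbers: "ax", "ay", "az": the turn, a rotation vector about the tool's x, y, z in degrees; "dx", "dy", "dz": the shift along the tool's x, y, z in mm; "claw": the finger opening in mm, from 0 to 87. A call has 1 to 20 rows; each row shifts and turns the commanded pose from where the row before left it, along the tool's axes as they then stand; what a row does not reach is not made up. A row lasts 1/10 s, in which the tool goes at most 50 mm and 8.59 degrees, less where a joint would pass 70% of its speed; a pose out of reach is approached as far as the arm can. A call with a gripper value outside its range is refused whole. The fingers move at their own pace and stop on an object; the grip force is fixed at half the most. Time passes only in rows, so rows that do not move let the fingers close. It gives the time, the measured TCP pose, the force, the opening and the grip force at its end, in the units of the state.
- sense(): the state, without advancing time (a new reading comes with each control period).
- capture(name): name is "side" or "top"; returns a dict with "frame" (420x560x3 uint8, blue, green, red), "range_z" (420x560 float32, m along the optical axis (not along the pixel's ray), 0 where there is no reading), "fx", "fy", "cx", "cy" (pixels), "k1" (the pictures are not rectified: a ray, as slopes to the right and down, at radius r is drawn at 1 + k1 r^2 times it, then the intrinsics apply), "xyz" and "rotation" of the camera in the world. Camera axes: x right, y down, z forward; pixel columns grow to the right and rows downward; lengths in m; the calibration is good to about 2 mm. A picture is of the moment at which its call begins.
- finish_job(): hands the job in; it is judged then, once.
The state is a dict: "time_s": time; "joints": joint angles; "joint_velocities": joint speeds; "effort": joint torques, N m; "tcp_pos": TCP position; "ee_rot": TCP orientation; "wrist_force": force on the tool from outside, world axes, zero at the start; "moment": the same for the moment, N m; "gripper_width": opening from 0.0 (shut) to 1.0 (fully open); "gripper_force": force on a finger pad.
Only numpy, scipy, OpenCV 4.12 (cv2) and the standard library are available. Lean on these libraries where they do the work, as an engineer would, in place of code of your own. Each camera call takes 0.05 s, during which the arm holds its last target. There are 200 camera calls.

## Task

Turn the latch on the tray carrier clockwise until it clicks over into its open position, then peel the top tray off the stuck stack: lift one corner of it a good 2 to 3 cm while the opposite corner still sits in the stack, and only then take the whole tray off. Hold it level, open side up, centred over the black plate of the inspection light and about 12 cm above the bench, and finish while still holding it there. Leave the other things on the bench where they are.

Things in the scene. Friction and masses are not known exactly. Their poses are not given: they have to be found in the camera images.
- carrier: low aluminium stack carrier fixed to the bench, plate 178 x 216 x 6 mm, holding a stack of four nested trays; the lower three stay. Origin on the bench under the stack's centre; x runs across the stack (120 mm way) away from the latch, y along it (170 mm way), z up. The latch side (-x) roughly faces the robot. Cheeks at the ends and far side reach 56 mm, under the top tray's rim
- latch (a joint): quarter-turn latch: 0 = locked (its 6 mm thick steel dog lies over the middle of the top tray's near rim), 1.5 rad = open (dog clear of the rim, along the tray's side). Turns clockwise seen from above about a vertical axis. A ball detent resists with up to about 0.2 N m from 0.15 rad; past the middle (0.75 rad) it clicks over and drives on towards the open stop, where it stays
- latch_grip (a point): on the latch's axis, mid-grip, 114.5 mm above the bench, 82 mm from the stack's centre towards -x. The grip is a black upright wing 44 mm long, 12 mm thick, flat-sided from 103 mm to its top at 121.5 mm. The point's x axis runs along the wing to the dog's tip (+x of the carrier when locked). Post under it 26 x 32 mm, 80 mm high
- tray: the top tray: formed white plastic, 120 (x) x 170 (y) x 30 mm (z), about 80 g, open at the top. Origin under the centre of its floor; it sits square in the carrier, same axes, floor 54 mm and rim 84 mm above the bench. It clings to the tray below at its four corners: each lets go at about 1.8 N upward some 10 mm up and is then free; all at once about 7 N. In a light grip it turns
- tray_near_left (a point): corner of the top tray's rim at x -60, y +85, z +30 mm in the tray's frame (top; near = latch side; where the edges would meet: corners rounded by 16 mm). The rim is a flange 12 mm wide, its outer lip turned down 11 mm: pinch it from above, one finger inside the tray, one outside. The next tray's rim begins 16 mm under this one's top: tips over 14 mm down catch it too
- tray_near_right (a point): corner of the top tray's rim at x -60, y -85, z +30 mm in the tray's frame
- tray_far_left (a point): corner of the top tray's rim at x +60, y +85, z +30 mm in the tray's frame
- tray_far_right (a point): corner of the top tray's rim at x +60, y -85, z +30 mm in the tray's frame
- viewer: inspection light, fixed: a matt black plate 220 mm wide (y), 6 mm thick, from 110 mm before its origin to 165 mm behind it (x); over its far edge, 150 mm behind the origin, a lit bar lamp 240 mm long on two rods, its top 185 mm above the bench. Origin on the bench under the middle of the free black area; +x points to the lamp. Light and carrier may stand either way round, left or right
- plate_mid (a point): middle of the free black area, on the plate's top, 6 mm above the bench
- cone: bystander: upright cone of cream yarn, 90 mm wide, 120 mm high; origin under its centre
- bobbin: bystander: upright cream yarn bobbin, 38 mm wide, 150 mm high; origin under its centre
- beaker: bystander: glass beaker, 70 mm wide, 90 mm high; origin under its centre
- weight: bystander: steel 200 g weight, 28 mm wide, 50 mm high, between or near the two stations; origin under its centre
- pick_glass: bystander: small folded metal magnifier, a 34 x 34 x 41 mm frame; origin under its centre
- tweezers: bystander: steel tweezers lying flat, 120 mm long, 6 mm high; origin under the middle, x along them
- snips: bystander: thread snips lying flat, about 115 mm long, 8 mm high; origin under the middle, x along them
Mind the look-alikes: they are no part of the job. Leave any blue look-alike of the tray alone.

How it is judged:
By the outcome, as a careful person would: the job done as asked, in the order asked, and still so for the second after the job is handed in, while the arm keeps its last pose, push and grip.
It also fails if it takes over 54 s, if anything falls off the work surface, if the arm or the gripper's body presses on something with over 40 N, if the wrist force passes 120 N, or if a joint passes its speed limit or range.

## Working session

There is one attempt and no reset: what is moved stays moved. The work goes in short steps, Python scripts to look and compute and a tool call to move; the robot and the scene stay as the last step left them, time stands still between calls to the robot, and variables do not carry over. Pictures are saved under pics/ and viewed, at most 10 in all, crops included, and the job is handed in when it is done.

Besides the shell and the picture viewer there is one more tool, called after "Emit:" by a JSON object that holds its "name" and its "arguments". play_rows: Moves the arm, as the interface text tells. Its arguments: {"type":"object","properties":{"steps":{"type":"array"}},"required":["steps"]}

```bash
mkdir -p pics; cat > h.py <<'E'
import numpy as np, cv2, pickle
from station import *
def grab(n):
    c=capture(n); pickle.dump(c,open(f'{n}.pkl','wb')); return c
def load(n): return pickle.load(open(f'{n}.pkl','rb'))
def ray(c,u,v):
    x=(u-c['cx'])/c['fx']; y=(v-c['cy'])/c['fy']; rd=np.hypot(x,y); r=rd
    for _ in range(20): r=rd/(1+c['k1']*r*r)
    s=r/rd if rd>0 else 1
    return np.array([x*s,y*s,1.])
def pt(c,u,v,k=1):
    u,v=int(round(u)),int(round(v))
    w=c['range_z'][v-k:v+k+1,u-k:u+k+1]; w=w[w>0]; z=np.median(w)
    return np.array(c['xyz'])+np.array(c['rotation'])@(ray(c,u,v)*z)
def onz(c,u,v,z):
    d=np.array(c['rotation'])@ray(c,u,v); o=np.array(c['xyz']); return o+d*(z-o[2])/d[2]
def proj(c,p):
    q=np.array(c['rotation']).T@(np.array(p)-np.array(c['xyz'])); x,y=q[0]/q[2],q[1]/q[2]; f=1+c['k1']*(x*x+y*y)
    return np.array([c['fx']*x*f+c['cx'],c['fy']*y*f+c['cy']])
def cloud(c):
    H,W=c['range_z'].shape; u,v=np.meshgrid(np.arange(W),np.arange(H))
    x=(u-c['cx'])/c['fx']; y=(v-c['cy'])/c['fy']; rd=np.hypot(x,y); r=rd.copy()
    for _ in range(20): r=rd/(1+c['k1']*r*r)
    s=np.where(rd>0,r/np.maximum(rd,1e-9),1); z=c['range_z']
    P=np.stack([x*s*z,y*s*z,z],-1)@np.array(c['rotation']).T+np.array(c['xyz']); P[z<=0]=np.nan; return P
E
python3 - <<'E'
from h import *
print(sense())
for n in('side','top'):
    c=grab(n); print(n,c['xyz'],np.round(c['rotation'],3).tolist(),c['fx'],c['fy'],c['cx'],c['cy'],c['k1']); cv2.imwrite(f'pics/{n}0.png',c['frame'])
E
```

```text
{'time_s': 0.0, 'joints': array([ 8.51749813e+01,  2.20922933e+01,  3.79206473e-01, -2.80676026e-02,
       -6.84112998e+01, -1.48173395e+01]), 'joint_velocities': array([ 0.02688909, -0.08254839, -0.03865021,  0.00556197, -0.00703904,
       -0.00604805]), 'effort': array([-3.48071053e-04, -3.90656984e+01,  1.87403280e+01,  4.21979517e+00,
        1.10317388e-02, -1.98970829e-04]), 'tcp_pos': array([0.20987718, 0.58809799, 0.2354419 ]), 'ee_rot': array([[ 9.41748466e-01, -3.36317443e-01, -6.36494739e-04],
       [-3.36318026e-01, -9.41746075e-01, -2.12490514e-03],
       [ 1.15226242e-04,  2.21519081e-03, -9.99997540e-01]]), 'wrist_force': array([0.69016516, 0.54797219, 0.04486952]), 'moment': array([ 0.00033725,  0.0029021 , -0.03436586]), 'gripper_force': 0.0, 'gripper_width': 1.0009098603664937}
side [ 0.15365625 -0.90221241  0.68560032] [[0.878, -0.256, 0.404], [-0.478, -0.439, 0.761], [-0.018, -0.861, -0.508]] 438.9699844629084 438.9699844629084 282.42044531793096 208.3112588353833 -0.023996731895851324
top [ 0.33330124 -0.0244496   1.47879135] [[0.019, -0.982, 0.188], [-1.0, -0.021, -0.006], [0.01, -0.188, -0.982]] 513.1659961850052 513.1659961850052 282.53469270531235 205.45031900502352 0.012322085792551764
```

View pics/side0.png

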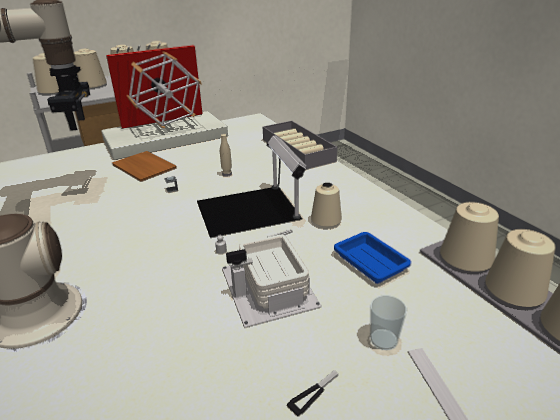

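View pics/top0.png

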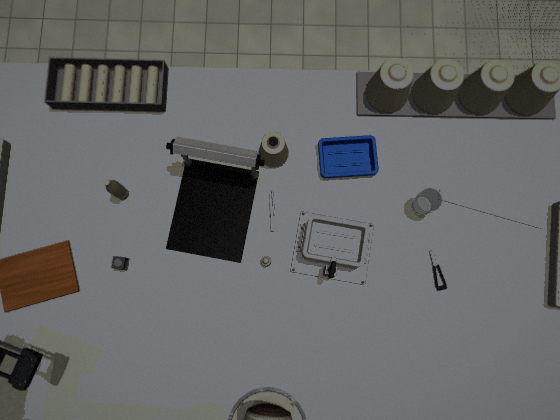

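The side view shows the white stack around (275,270) with the latch's black wing at (236,256). In the top view the tray is centred near (335,240), the latch is at (331,269), the black plate is around (212,210) with the lamp on its far edge, and the blue look-alike is at (348,157). I'll enlarge both.

```bash
python3 - <<'E'
from h import *
c=load('top');s=load('side')
a=cv2.resize(c['frame'][200:295,280:380],None,fx=4,fy=4,interpolation=cv2.INTER_CUBIC)
b=cv2.resize(s['frame'][225:330,215:325],None,fx=3.6,fy=3.6,interpolation=cv2.INTER_CUBIC)
H=max(a.shape[0],b.shape[0]); o=np.zeros((H,a.shape[1]+b.shape[1],3),np.uint8); o[:a.shape[0],:a.shape[1]]=a;o[:b.shape[0],a.shape[1]:]=b
print(o.shape); cv2.imwrite('pics/crop1.png',o)
for n,(us,vs) in {'top':((285,380),(205,290)),'side':((220,325),(225,330))}.items():
    q=load(n);P=cloud(q)[vs[0]:vs[1],us[0]:us[1]].reshape(-1,3);f=P[np.isfinite(P[:,2])]
    h,e=np.histogram(f[:,2],np.arange(-.01,.14,.005)); print(n,dict(zip(np.round(e,3).tolist(),h.tolist())))
    m=f[(f[:,2]>.078)&(f[:,2]<.092)]; r=cv2.minAreaRect((m[:,:2]*1000).astype(np.float32)); print(r,len(m),np.median(m[:,2]))
    w=f[(f[:,2]>.108)&(f[:,2]<.13)]; 
    if len(w): print('wing',len(w),w.mean(0),w.max(0),w.min(0),cv2.minAreaRect((w[:,:2]*1000).astype(np.float32)))
P=cloud(c); g=c['frame'].max(-1)
m=(g<45)&(np.abs(P[...,2])<.02); n_,l,st,ce=cv2.connectedComponentsWithStats(m.astype(np.uint8)); k=1+st[1:,4].argmax()
q=P[l==k]; print('plate',cv2.minAreaRect((q[:,:2]*1000).astype(np.float32)),np.median(q[:,2]),len(q))
E
```

```text
(380, 796, 3)
top {-0.01: 399, -0.005: 1842, 0.0: 1851, 0.005: 787, 0.01: 124, 0.015: 6, 0.02: 9, 0.025: 10, 0.03: 23, 0.035: 9, 0.04: 15, 0.045: 77, 0.05: 690, 0.055: 847, 0.06: 236, 0.065: 74, 0.07: 58, 0.075: 223, 0.08: 461, 0.085: 180, 0.09: 15, 0.095: 7, 0.1: 10, 0.105: 6, 0.11: 9, 0.115: 37, 0.12: 32, 0.125: 1, 0.13: 0, 0.135: 0}
((490.33331298828125, -177.12351989746094), (169.89434814453125, 154.91079711914062), 80.92344665527344) 790 0.08268355658444637
wing 82 [ 0.42608323 -0.166262    0.11907981] [ 0.44725464 -0.1583925   0.12570941] [ 0.40467669 -0.1746288   0.10806014] ((426.49200439453125, -165.72959899902344), (14.32499885559082, 43.932640075683594), 80.28752136230469)
side {-0.01: 5, -0.005: 3719, 0.0: 1791, 0.005: 852, 0.01: 107, 0.015: 103, 0.02: 99, 0.025: 153, 0.03: 174, 0.035: 106, 0.04: 143, 0.045: 187, 0.05: 511, 0.055: 970, 0.06: 279, 0.065: 270, 0.07: 199, 0.075: 291, 0.08: 686, 0.085: 44, 0.09: 49, 0.095: 32, 0.1: 41, 0.105: 32, 0.11: 42, 0.115: 61, 0.12: 33, 0.125: 0, 0.13: 0, 0.135: 0}
((489.9232482910156, -177.56304931640625), (174.05198669433594, 155.20797729492188), 81.91495513916016) 896 0.08243964304273799
wing 146 [ 0.42482109 -0.17035302  0.11648584] [ 0.44691574 -0.1587765   0.12225379] [ 0.40368897 -0.17879973  0.10810962] ((425.6375732421875, -167.865234375), (14.765019416809082, 44.13143539428711), 78.783935546875)
plate ((601.0408935546875, 170.89186096191406), (220.5853271484375, 275.64813232421875), 80.61076354980469) 0.004386372052928467 6903
```

View pics/crop1.png

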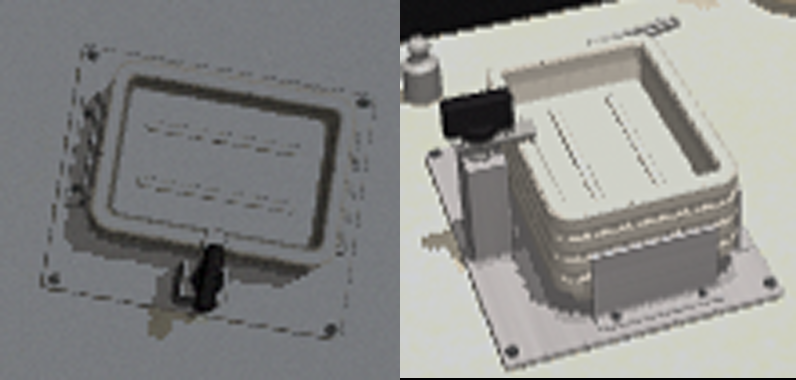

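The enlarged crops show the top-tray rim at rows 65–255 and cols 90–345 of the left crop. The wing runs from (215,250) to (205,305), its dog lies over the near rim, and the free near-left side is toward the left. I'll fit the poses more precisely from both clouds.

```bash
cat > fit.py <<'E'
from h import *
from scipy.optimize import least_squares
def fit_rim(f,x0,hx=60,hy=85):
    # f: Nx2 rim points; distance outside the 12 mm band of a rounded rectangle
    def sd(q,a,b,r):
        d=np.abs(q)-np.array([a-r,b-r]); return np.linalg.norm(np.maximum(d,0),axis=1)+np.minimum(d.max(1),0)-r
    def res(p):
        c,s=np.cos(p[2]),np.sin(p[2]); q=(f*1000-p[:2])@np.array([[c,-s],[s,c]])
        return sd(q,hx-6,hy-6,10)
    r=least_squares(res,x0,loss='soft_l1',f_scale=3); return r.x,np.abs(r.fun).mean()
E
python3 - <<'E'
from fit import *
from scipy.spatial import cKDTree
al=[]
for n in('top','side'):
    P=cloud(load(n)).reshape(-1,3); f=P[np.isfinite(P[:,2])]
    m=f[(f[:,2]>.077)&(f[:,2]<.09)]
    yaw=np.radians(-9.5); R=np.array([[np.cos(yaw),-np.sin(yaw)],[np.sin(yaw),np.cos(yaw)]])
    q=(m[:,:2]-[.507,-.18])@R
    k=(np.abs(q[:,0])<.066)&(np.abs(q[:,1])<.091)&((np.abs(q[:,0])>.044)|(np.abs(q[:,1])>.069)); m=m[k]
    al.append(m); r,e=fit_rim(m[:,:2],[507,-180,yaw]); print(n,len(m),r[:2],np.degrees(r[2]),e,np.median(m[:,2]))
m=np.vstack(al); r,e=fit_rim(m[:,:2],[507,-180,yaw]); print('both',r[:2],np.degrees(r[2]),e)
x=np.array([np.cos(r[2]),np.sin(r[2])]); print('latch pred',r[:2]-82*x)
c=load('top')
for h in((-.06,.085),(-.06,-.085),(.06,.085),(.06,-.085),(0,0),(-.082,0)):
    y=np.array([-x[1],x[0]]); p=np.r_[r[:2]/1000+x*h[0]+y*h[1],.084 if h[0]>-.07 else .1215]; print(h,np.round(p,3),proj(c,p).round(1),proj(load('side'),p).round(1))
for n in('top','side'):
    c=load(n);P=cloud(c);g=c['frame'].max(-1);k=(g<45)&(abs(P[...,2])<.02); _,l,st,_=cv2.connectedComponentsWithStats(k.astype(np.uint8)); i=1+st[1:,4].argmax(); q=P[l==i]; print(n,'plate',cv2.minAreaRect((q[:,:2]*1000).astype(np.float32)),np.median(q[:,2]))
E
```

```text
top 774 [ 506.6165722  -179.47885826] -8.921992495253914 3.0023820240006702 0.08257622491197203
side 840 [ 505.28782861 -182.64528601] -9.10065012415943 3.0272296523015787 0.08229979532911119
both [ 505.93023301 -181.3140016 ] -9.076719825268919 3.154796605606697
latch pred [ 424.95703804 -168.3779397 ]
(-0.06, 0.085) [ 0.46  -0.088  0.084] [301.9 256.5] [236.8 242.8]
(-0.06, -0.085) [ 0.433 -0.256  0.084] [363.7 267.7] [257.1 286.8]
(0.06, 0.085) [ 0.579 -0.107  0.084] [309.2 213.7] [284.  232.8]
(0.06, -0.085) [ 0.552 -0.275  0.084] [370.1 224.6] [310.6 273.8]
(0, 0) [ 0.506 -0.181  0.084] [336.2 240.4] [271.7 257.5]
(-0.082, 0) [ 0.425 -0.168  0.122] [332.9 269.2] [235.4 251.7]
top plate ((601.0408935546875, 170.89186096191406), (220.5853271484375, 275.64813232421875), 80.61076354980469) 0.004386372052928467
side plate ((599.8634643554688, 169.67726135253906), (224.5635986328125, 273.3959655761719), 80.4991226196289) 0.004714234611909007
```

```bash
cat > mv.py <<'E'
from h import *
from scipy.spatial.transform import Rotation as Ro
YAW=-9.2
def down(yaw):
    a=np.radians(yaw); x=np.array([np.cos(a),np.sin(a),0]); z=np.array([0,0,-1.]); return np.c_[x,np.cross(z,x),z]
def plan(p,Rt,rotfirst=True):
    s=sense(); R=s['ee_rot']; d=np.array(p)-s['tcp_pos']
    print('t',s['time_s'],'rotvec(tool)',np.degrees(Ro.from_matrix(R.T@Rt).as_rotvec()).round(2),'shift in tool after turn',((Rt if rotfirst else R).T@d*1000).round(1),'|d|',round(np.linalg.norm(d)*1000),'w',round(s['gripper_width']*87,1),'F',s['wrist_force'].round(2),'J',s['joints'].round(1))
E
python3 -c "
from mv import *
plan([.4255,-.1675,.2],down(YAW))"
```

```text
t 0.1 rotvec(tool) [  0.11   0.   -10.45] shift in tool after turn [333.7 711.5  35.6] |d| 787 w 86.9 F [ 0.84 -0.91 -0.06] J [ 85.2  22.1   0.4  -0.  -68.4 -14.8]
```

Emit:
{"name": "play_rows", "arguments": {"steps": [{"az": -5.2,"claw": 45},{"az": -5.2,"claw": 45},{"dx": 18.5,"dy": 39.5,"dz": 2,"claw": 45},{"dx": 18.5,"dy": 39.5,"dz": 2,"claw": 45},{"dx": 18.5,"dy": 39.5,"dz": 2,"claw": 45},{"dx": 18.5,"dy": 39.5,"dz": 2,"claw": 45},{"dx": 18.5,"dy": 39.5,"dz": 2,"claw": 45},{"dx": 18.5,"dy": 39.5,"dz": 2,"claw": 45},{"dx": 18.5,"dy": 39.5,"dz": 2,"claw": 45},{"dx": 18.5,"dy": 39.5,"dz": 2,"claw": 45},{"dx": 18.5,"dy": 39.5,"dz": 2,"claw": 45},{"dx": 18.5,"dy": 39.5,"dz": 2,"claw": 45},{"dx": 18.5,"dy": 39.5,"dz": 2,"claw": 45},{"dx": 18.5,"dy": 39.5,"dz": 2,"claw": 45},{"dx": 18.5,"dy": 39.5,"dz": 2,"claw": 45},{"dx": 18.5,"dy": 39.5,"dz": 2,"claw": 45},{"dx": 18.5,"dy": 39.5,"dz": 2,"claw": 45},{"dx": 18.5,"dy": 39.5,"dz": 2,"claw": 45},{"dx": 18.5,"dy": 39.5,"dz": 2,"claw": 45},{"dx": 18.5,"dy": 39.5,"dz": 2,"claw": 45}]}}

```text
invalid input at $.steps[0]: expected keys ax, ay, az, dx, dy, dz, claw
```

```bash
python3 -c "
from mv import *
plan([.4255,-.1675,.1185],down(YAW))"
```

```text
t 0.1 rotvec(tool) [  0.11   0.   -10.45] shift in tool after turn [333.7 711.5 117.1] |d| 795 w 86.9 F [ 0.84 -0.91 -0.06] J [ 85.2  22.1   0.4  -0.  -68.4 -14.8]
```

All keys are required in each row.

Emit:
{"name": "play_rows", "arguments": {"steps": [{"ax": 0,"ay": 0,"az": -5.2,"dx": 0,"dy": 0,"dz": 0,"claw": 45},{"ax": 0,"ay": 0,"az": -5.2,"dx": 0,"dy": 0,"dz": 0,"claw": 45},{"ax": 0,"ay": 0,"az": 0,"dx": 18.5,"dy": 39.5,"dz": 2,"claw": 45},{"ax": 0,"ay": 0,"az": 0,"dx": 18.5,"dy": 39.5,"dz": 2,"claw": 45},{"ax": 0,"ay": 0,"az": 0,"dx": 18.5,"dy": 39.5,"dz": 2,"claw": 45},{"ax": 0,"ay": 0,"az": 0,"dx": 18.5,"dy": 39.5,"dz": 2,"claw": 45},{"ax": 0,"ay": 0,"az": 0,"dx": 18.5,"dy": 39.5,"dz": 2,"claw": 45},{"ax": 0,"ay": 0,"az": 0,"dx": 18.5,"dy": 39.5,"dz": 2,"claw": 45},{"ax": 0,"ay": 0,"az": 0,"dx": 18.5,"dy": 39.5,"dz": 2,"claw": 45},{"ax": 0,"ay": 0,"az": 0,"dx": 18.5,"dy": 39.5,"dz": 2,"claw": 45},{"ax": 0,"ay": 0,"az": 0,"dx": 18.5,"dy": 39.5,"dz": 2,"claw": 45},{"ax": 0,"ay": 0,"az": 0,"dx": 18.5,"dy": 39.5,"dz": 2,"claw": 45},{"ax": 0,"ay": 0,"az": 0,"dx": 18.5,"dy": 39.5,"dz": 2,"claw": 45},{"ax": 0,"ay": 0,"az": 0,"dx": 18.5,"dy": 39.5,"dz": 2,"claw": 45},{"ax": 0,"ay": 0,"az": 0,"dx": 18.5,"dy": 39.5,"dz": 2,"claw": 45},{"ax": 0,"ay": 0,"az": 0,"dx": 18.5,"dy": 39.5,"dz": 2,"claw": 45},{"ax": 0,"ay": 0,"az": 0,"dx": 18.5,"dy": 39.5,"dz": 2,"claw": 45},{"ax": 0,"ay": 0,"az": 0,"dx": 18.5,"dy": 39.5,"dz": 2,"claw": 45},{"ax": 0,"ay": 0,"az": 0,"dx": 18.5,"dy": 39.5,"dz": 2,"claw": 45},{"ax": 0,"ay": 0,"az": 0,"dx": 18.5,"dy": 39.5,"dz": 2,"claw": 45}]}}

```text
time_s: 2.1
tcp_pos: [0.4245, -0.1686, 0.2003]
ee_rot: [[0.987, -0.161, -0.0], [-0.161, -0.987, 0.0], [-0.0, -0.0, -1.0]]
wrist_force: [1.2, 0.7, 0.1]
gripper_width: 0.515
gripper_force: 0.0
```

```bash
python3 -c "
from mv import *
plan([.4255,-.1675,.1185],down(YAW))"
```

```text
t 2.1 rotvec(tool) [-0.01  0.01 -0.06] shift in tool after turn [ 0.8 -1.2 81.8] |d| 82 w 44.8 F [1.16 0.73 0.08] J [ -1.2   7.4 -25.3  -0.  -57.3  81.9]
```

Emit:
{"name": "play_rows", "arguments": {"steps": [{"ax": 0,"ay": 0,"az": 0,"dx": 0.8,"dy": -1.2,"dz": 15,"claw": 45},{"ax": 0,"ay": 0,"az": 0,"dx": 0,"dy": 0,"dz": 22,"claw": 45},{"ax": 0,"ay": 0,"az": 0,"dx": 0,"dy": 0,"dz": 22,"claw": 45},{"ax": 0,"ay": 0,"az": 0,"dx": 0,"dy": 0,"dz": 15,"claw": 45},{"ax": 0,"ay": 0,"az": 0,"dx": 0,"dy": 0,"dz": 7,"claw": 45},{"ax": 0,"ay": 0,"az": 0,"dx": 0,"dy": 0,"dz": 0,"claw": 45}]}}

```text
time_s: 2.7
tcp_pos: [0.4248, -0.1655, 0.1187]
ee_rot: [[0.987, -0.161, -0.002], [-0.161, -0.987, 0.0], [-0.002, 0.0, -1.0]]
wrist_force: [-0.2, 0.3, 0.9]
gripper_width: 0.515
gripper_force: 0.0
```

Emit:
{"name": "play_rows", "arguments": {"steps": [{"ax": 0,"ay": 0,"az": 0,"dx": 0,"dy": 0,"dz": 0,"claw": 20},{"ax": 0,"ay": 0,"az": 0,"dx": 0,"dy": 0,"dz": 0,"claw": 12},{"ax": 0,"ay": 0,"az": 0,"dx": 0,"dy": 0,"dz": 0,"claw": 5},{"ax": 0,"ay": 0,"az": 0,"dx": 0,"dy": 0,"dz": 0,"claw": 5}]}}

```text
time_s: 3.1
tcp_pos: [0.4258, -0.1655, 0.1201]
ee_rot: [[0.987, -0.16, 0.001], [-0.16, -0.987, -0.0], [0.001, -0.0, -1.0]]
wrist_force: [0.4, -0.2, 0.7]
gripper_width: 0.242
gripper_force: 0.0
```

Emit:
{"name": "play_rows", "arguments": {"steps": [{"ax": 0,"ay": 0,"az": 0,"dx": 0,"dy": 0,"dz": 1,"claw": 5},{"ax": 0,"ay": 0,"az": 0,"dx": 0,"dy": 0,"dz": 0,"claw": 5},{"ax": 0,"ay": 0,"az": 0,"dx": 0,"dy": 0,"dz": 0,"claw": 5}]}}

```text
time_s: 3.4
tcp_pos: [0.4258, -0.1654, 0.1189]
ee_rot: [[0.987, -0.16, 0.001], [-0.16, -0.987, 0.0], [0.001, -0.0, -1.0]]
wrist_force: [-0.7, 2.4, 3.6]
gripper_width: 0.135
gripper_force: 29.9
```

Emit:
{"name": "play_rows", "arguments": {"steps": [{"ax": 0,"ay": 0,"az": 5,"dx": 0,"dy": 0.5,"dz": 0,"claw": 5},{"ax": 0,"ay": 0,"az": 5,"dx": 0,"dy": 0.5,"dz": 0,"claw": 5},{"ax": 0,"ay": 0,"az": 5,"dx": 0,"dy": 0,"dz": 0,"claw": 5},{"ax": 0,"ay": 0,"az": 5,"dx": 0,"dy": 0,"dz": 0,"claw": 5},{"ax": 0,"ay": 0,"az": 5,"dx": 0,"dy": 0,"dz": 0,"claw": 5},{"ax": 0,"ay": 0,"az": 5,"dx": 0,"dy": 0,"dz": 0,"claw": 5},{"ax": 0,"ay": 0,"az": 5,"dx": 0,"dy": 0,"dz": 0,"claw": 5}]}}

```text
time_s: 4.1
tcp_pos: [0.426, -0.1651, 0.1189]
ee_rot: [[0.714, -0.7, 0.002], [-0.7, -0.714, 0.002], [-0.0, -0.003, -1.0]]
wrist_force: [-1.3, 9.6, 6.6]
gripper_width: 0.132
gripper_force: 30.0
```

```bash
python3 -c "
from mv import *
s=sense();print(s['moment'],s['wrist_force']);plan([.4255,-.1675,.1185],down(YAW-86))"
```

```text
[2.89539768 0.08737477 0.05024725] [-1.25307223  9.55055652  6.55444976]
t 4.1 rotvec(tool) [-0.15  0.08 50.78] shift in tool after turn [2.5 0.3 0.4] |d| 3 w 11.5 F [-1.25  9.55  6.55] J [ -0.8  13.3 -31.8  -0.2 -44.8  46.5]
```

Emit:
{"name": "play_rows", "arguments": {"steps": [{"ax": 0,"ay": 0,"az": 5,"dx": -0.9,"dy": -0.9,"dz": -0.5,"claw": 5},{"ax": 0,"ay": 0,"az": 5,"dx": 0,"dy": 0,"dz": 0,"claw": 5},{"ax": 0,"ay": 0,"az": 5,"dx": 0,"dy": 0,"dz": 0,"claw": 5},{"ax": 0,"ay": 0,"az": 5,"dx": 0,"dy": 0,"dz": 0,"claw": 5},{"ax": 0,"ay": 0,"az": 5,"dx": 0,"dy": 0,"dz": 0,"claw": 5},{"ax": 0,"ay": 0,"az": 5,"dx": 0,"dy": 0,"dz": 0,"claw": 5},{"ax": 0,"ay": 0,"az": 5,"dx": 0,"dy": 0,"dz": 0,"claw": 5},{"ax": 0,"ay": 0,"az": 5,"dx": 0,"dy": 0,"dz": 0,"claw": 5},{"ax": 0,"ay": 0,"az": 5,"dx": 0,"dy": 0,"dz": 0,"claw": 5},{"ax": 0,"ay": 0,"az": 5,"dx": 0,"dy": 0,"dz": 0,"claw": 5},{"ax": 0,"ay": 0,"az": 2,"dx": 0,"dy": 0,"dz": 0,"claw": 5},{"ax": 0,"ay": 0,"az": 0,"dx": 0,"dy": 0,"dz": 0,"claw": 5}]}}

```text
time_s: 5.3
tcp_pos: [0.4267, -0.1647, 0.1189]
ee_rot: [[-0.107, -0.994, 0.003], [-0.994, 0.107, 0.0], [-0.001, -0.003, -1.0]]
wrist_force: [3.0, 3.0, -2.5]
gripper_width: 0.134
gripper_force: 30.2
```

```bash
python3 -c "
from mv import *
s=sense();print(s['moment'],s['wrist_force']);plan([.4255,-.1675,.1185],down(YAW-86))"
```

```text
[ 1.35536115 -1.0329927   0.46562889] [ 3.03433558  2.95464003 -2.53315314]
t 5.3 rotvec(tool) [-0.16  0.04 -0.94] shift in tool after turn [2.9 0.9 0.4] |d| 3 w 11.7 F [ 3.03  2.95 -2.53] J [ -0.7  13.3 -31.8  -0.  -44.7  -5.4]
```

Emit:
{"name": "play_rows", "arguments": {"steps": [{"ax": 0,"ay": 0,"az": 0,"dx": 0,"dy": 0,"dz": 0,"claw": 36},{"ax": 0,"ay": 0,"az": 0,"dx": 0,"dy": 0,"dz": 0,"claw": 36},{"ax": 0,"ay": 0,"az": 0,"dx": 0,"dy": 0,"dz": 0,"claw": 36},{"ax": 0,"ay": 0,"az": 0,"dx": 0,"dy": 0,"dz": -20,"claw": 36},{"ax": 0,"ay": 0,"az": 0,"dx": 0,"dy": 0,"dz": -30,"claw": 36},{"ax": 0,"ay": 0,"az": 0,"dx": 0,"dy": 0,"dz": -30,"claw": 36},{"ax": 0,"ay": 0,"az": 0,"dx": 0,"dy": 0,"dz": 0,"claw": 36}]}}

```text
time_s: 6.0
tcp_pos: [0.4276, -0.166, 0.2031]
ee_rot: [[-0.108, -0.994, 0.009], [-0.994, 0.108, -0.002], [0.001, -0.009, -1.0]]
wrist_force: [1.1, -0.8, -1.0]
gripper_width: 0.412
gripper_force: 0.0
```

```bash
python3 - <<'E'
from mv import *
s=grab('side');c=grab('top')
a=cv2.resize(c['frame'][200:295,280:380],None,fx=4,fy=4,interpolation=cv2.INTER_CUBIC)
b=cv2.resize(s['frame'][225:330,215:325],None,fx=3.6,fy=3.6,interpolation=cv2.INTER_CUBIC)
o=np.zeros((380,796,3),np.uint8); o[:a.shape[0],:400]=a;o[:b.shape[0],400:]=b
cv2.imwrite('pics/crop2.png',o)
from fit import *
P=cloud(s).reshape(-1,3); f=P[np.isfinite(P[:,2])]; w=f[(f[:,2]>.108)&(f[:,2]<.125)&(np.hypot(f[:,0]-.4265,f[:,1]+.165)<.035)]
if len(w):print('wing',w.mean(0),cv2.minAreaRect((w[:,:2]*1000).astype(np.float32)))
r=np.radians(YAW);x=np.array([np.cos(r),np.sin(r)]);y=np.array([-x[1],x[0]])
T=np.array([.5065,-.179]); g=T-x*.054+y*.042; print(g)
plan([*g,.15],down(YAW-90))
E
```

```text
wing [ 0.42410087 -0.17241515  0.11748888] ((425.3663024902344, -168.7427978515625), (44.34469985961914, 12.362709999084473), 85.07501983642578)
[ 0.45990965 -0.12890669]
t 6.1 rotvec(tool) [-0.05  0.02  2.92] shift in tool after turn [-41.5 -28.6  49.4] |d| 71 w 36.4 F [-0.15  0.18 -0.59] J [ -0.8   7.4 -25.5  -0.  -57.1  -5.5]
```

View pics/crop2.png

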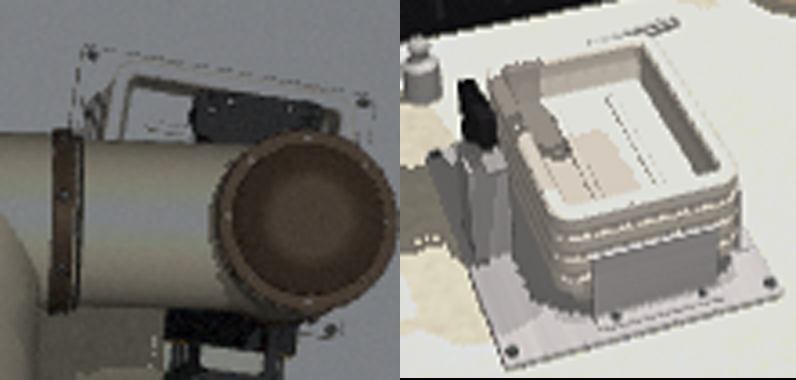

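Side crop: the wing has swung to lie along the tray's near side (475,115), so the latch is open, and the tray is still seated. Next is the pinch on the near rim, left of the post.

Emit:
{"name": "play_rows", "arguments": {"steps": [{"ax": 0,"ay": 0,"az": 2.9,"dx": 0,"dy": 0,"dz": 0,"claw": 36},{"ax": 0,"ay": 0,"az": 0,"dx": -21,"dy": -14,"dz": 10,"claw": 36},{"ax": 0,"ay": 0,"az": 0,"dx": -21,"dy": -14,"dz": 20,"claw": 36},{"ax": 0,"ay": 0,"az": 0,"dx": 0,"dy": 0,"dz": 20,"claw": 36},{"ax": 0,"ay": 0,"az": 0,"dx": 0,"dy": 0,"dz": 0,"claw": 36},{"ax": 0,"ay": 0,"az": 0,"dx": 0,"dy": 0,"dz": 0,"claw": 36}]}}

```text
time_s: 6.7
tcp_pos: [0.4588, -0.1285, 0.1483]
ee_rot: [[-0.159, -0.987, -0.003], [-0.987, 0.159, -0.0], [0.001, 0.003, -1.0]]
wrist_force: [0.2, -0.2, 1.5]
gripper_width: 0.411
gripper_force: 0.0
```

```bash
python3 -c "
from mv import *
plan([.4594,-.1284,.087],down(YAW-90))"
```

```text
t 6.7 rotvec(tool) [ 0.16 -0.05  0.06] shift in tool after turn [-0.2 -0.6 61.3] |d| 61 w 35.8 F [ 0.17 -0.18  1.47] J [  4.   12.9 -27.    0.  -50.3 -13.1]
```

Emit:
{"name": "play_rows", "arguments": {"steps": [{"ax": 0,"ay": 0,"az": 0,"dx": 0,"dy": 0,"dz": 20,"claw": 36},{"ax": 0,"ay": 0,"az": 0,"dx": 0,"dy": 0,"dz": 20,"claw": 36},{"ax": 0,"ay": 0,"az": 0,"dx": 0,"dy": 0,"dz": 12,"claw": 36},{"ax": 0,"ay": 0,"az": 0,"dx": 0,"dy": 0,"dz": 7,"claw": 36},{"ax": 0,"ay": 0,"az": 0,"dx": 0,"dy": 0,"dz": 2,"claw": 36},{"ax": 0,"ay": 0,"az": 0,"dx": 0,"dy": 0,"dz": 0,"claw": 36},{"ax": 0,"ay": 0,"az": 0,"dx": 0,"dy": 0,"dz": 0,"claw": 36}]}}

```text
time_s: 7.4
tcp_pos: [0.4602, -0.1284, 0.0889]
ee_rot: [[-0.159, -0.987, 0.002], [-0.987, 0.159, -0.0], [-0.0, -0.002, -1.0]]
wrist_force: [0.3, 0.0, 0.0]
gripper_width: 0.414
gripper_force: 0.0
```

```bash
python3 - <<'E'
from mv import *
plan([.4594,-.1284,.087],down(YAW-90))
s=grab('side')
cv2.imwrite('pics/crop3.png',cv2.resize(s['frame'][205:315,215:325],None,fx=5.4,fy=5.4,interpolation=cv2.INTER_CUBIC))
E
```

```text
t 7.4 rotvec(tool) [-0.1   0.01  0.06] shift in tool after turn [0.2 0.8 1.9] |d| 2 w 36.0 F [0.29 0.05 0.02] J [  4.   17.7 -31.1   0.  -41.1 -13.1]
```

View pics/crop3.png

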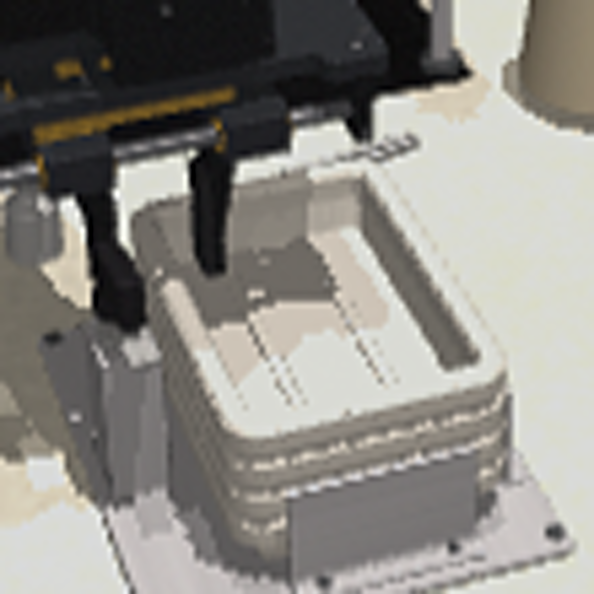

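Crop: one finger is inside the tray at (212,270). The other is outside the near rim, behind the wing at (120,300). I'll lower 2 mm more and close.

Emit:
{"name": "play_rows", "arguments": {"steps": [{"ax": 0,"ay": 0,"az": 0,"dx": 0,"dy": 0.5,"dz": 2,"claw": 20},{"ax": 0,"ay": 0,"az": 0,"dx": 0,"dy": 0,"dz": 0,"claw": 3},{"ax": 0,"ay": 0,"az": 0,"dx": 0,"dy": 0,"dz": 0,"claw": 3},{"ax": 0,"ay": 0,"az": 0,"dx": 0,"dy": 0,"dz": 0,"claw": 3},{"ax": 0,"ay": 0,"az": 0,"dx": 0,"dy": 0,"dz": 0,"claw": 3},{"ax": 0,"ay": 0,"az": 0,"dx": 0,"dy": 0,"dz": 0,"claw": 3},{"ax": 0,"ay": 0,"az": 0,"dx": 0,"dy": 0,"dz": 0,"claw": 3}]}}

```text
time_s: 8.15
tcp_pos: [0.46, -0.1282, 0.0863]
ee_rot: [[-0.158, -0.987, 0.002], [-0.987, 0.158, -0.0], [-0.0, -0.002, -1.0]]
wrist_force: [3.1, -1.3, -0.5]
gripper_width: 0.133
gripper_force: 30.0
```

Emit:
{"name": "play_rows", "arguments": {"steps": [{"ax": -0.65,"ay": -0.46,"az": 0,"dx": 0.1,"dy": -0.1,"dz": -2.25,"claw": 3},{"ax": -0.65,"ay": -0.46,"az": 0,"dx": 0.1,"dy": -0.1,"dz": -2.25,"claw": 3},{"ax": -0.65,"ay": -0.46,"az": 0,"dx": 0.1,"dy": -0.1,"dz": -2.25,"claw": 3},{"ax": -0.65,"ay": -0.46,"az": 0,"dx": 0.1,"dy": -0.1,"dz": -2.25,"claw": 3},{"ax": -0.65,"ay": -0.46,"az": 0,"dx": 0.1,"dy": -0.1,"dz": -2.25,"claw": 3},{"ax": -0.65,"ay": -0.46,"az": 0,"dx": 0.1,"dy": -0.1,"dz": -2.25,"claw": 3},{"ax": -0.65,"ay": -0.46,"az": 0,"dx": 0.1,"dy": -0.1,"dz": -2.25,"claw": 3},{"ax": -0.65,"ay": -0.46,"az": 0,"dx": 0.1,"dy": -0.1,"dz": -2.25,"claw": 3},{"ax": -0.65,"ay": -0.46,"az": 0,"dx": 0.1,"dy": -0.1,"dz": -2.25,"claw": 3},{"ax": -0.65,"ay": -0.46,"az": 0,"dx": 0.1,"dy": -0.1,"dz": -2.25,"claw": 3},{"ax": 0,"ay": 0,"az": 0,"dx": 0,"dy": 0,"dz": 0,"claw": 3},{"ax": 0,"ay": 0,"az": 0,"dx": 0,"dy": 0,"dz": 0,"claw": 3}]}}

```text
time_s: 9.35
tcp_pos: [0.4612, -0.1305, 0.1084]
ee_rot: [[-0.163, -0.982, -0.098], [-0.983, 0.154, 0.097], [-0.08, 0.113, -0.99]]
wrist_force: [3.3, -1.1, -4.7]
gripper_width: 0.131
gripper_force: 30.0
```

```bash
cat > meas.py <<'E'
from mv import *
from fit import *
def rimplane(cs,T,yaw,dz):
    # tray tilt from the depth of both cameras: rim samples relative to expected band
    r=np.radians(yaw); M=np.array([[np.cos(r),-np.sin(r)],[np.sin(r),np.cos(r)]])
    for n in cs:
        P=cloud(load(n)); col=load(n)['frame'].astype(int); P=P[(col.min(-1)>90)]
        P=P[np.isfinite(P[:,2])]; q=(P[:,:2]-T)@M*1000; z=P[:,2]*1000
        for nm,k in {'N-R':(abs(q[:,0]+54)<8)&(abs(q[:,1]+55)<25),'Fl':(abs(q[:,0]-54)<8)&(abs(q[:,1]-45)<30),'Fr':(abs(q[:,0]-54)<8)&(abs(q[:,1]+45)<30),'R':(abs(q[:,1]+79)<8)&(abs(q[:,0])<45),'L':(abs(q[:,1]-79)<8)&(abs(q[:,0])<45)}.items():
            print(n,nm,k.sum(),np.percentile(z[k],[50,80,95]).round(1) if k.sum() else '')
E
python3 - <<'E'
from meas import *
plan([.4594,-.1284,.087],down(YAW-90)); print(sense()['moment'])
s=grab('side');grab('top')
rimplane(('side','top'),[.506,-.179],-9.1,0)
cv2.imwrite('pics/crop4.png',cv2.resize(s['frame'][205:315,215:325],None,fx=5.4,fy=5.4,interpolation=cv2.INTER_CUBIC))
E
```

```text
t 9.35 rotvec(tool) [6.47 4.59 0.04] shift in tool after turn [-1.8  2.1 21.4] |d| 22 w 11.4 F [ 3.3  -1.09 -4.69] J [ -0.   19.4 -22.3  -6.9 -54.1  -4.8]
[-0.62077189 -0.99781405 -0.04924367]
side N-R 332 [ 65.7 102.9 104.9]
side Fl 82 [80.4 81.7 82.5]
side Fr 129 [78.9 80.5 81.7]
side R 709 [67.1 87.5 97.8]
side L 249 [ 84.3  93.8 439. ]
top N-R 76 [103.8 105.2 106.9]
top Fl 0 
top Fr 0 
top R 103 [ 93.2  98.2 102. ]
top L 187 [440.2 442.5 444.4]
```

View pics/crop4.png

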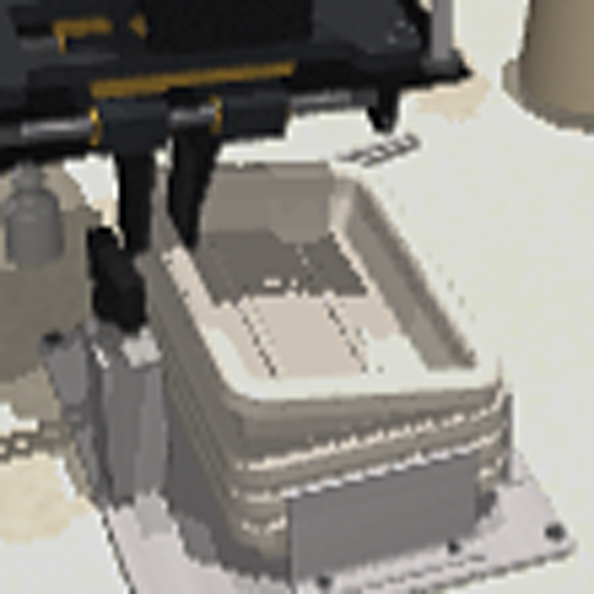

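The crop shows the near edge lifted and level, with the rim around z 104 against 84. The far rim from (350,165) to (490,365) still sits. So NL is up about 22 mm while FR is seated. The tray turned somewhat in the pinch, because the far corners cling too hard for this grip. I'll raise the near edge a few mm more and check.

Emit:
{"name": "play_rows", "arguments": {"steps": [{"ax": -1.2,"ay": 0,"az": 0,"dx": 0,"dy": 0,"dz": -2.5,"claw": 3},{"ax": -1.2,"ay": 0,"az": 0,"dx": 0,"dy": 0,"dz": -2.5,"claw": 3},{"ax": 0,"ay": 0,"az": 0,"dx": 0,"dy": 0,"dz": 0,"claw": 3},{"ax": 0,"ay": 0,"az": 0,"dx": 0,"dy": 0,"dz": 0,"claw": 3}]}}

```text
time_s: 9.85
tcp_pos: [0.4615, -0.131, 0.1132]
ee_rot: [[-0.163, -0.977, -0.139], [-0.983, 0.149, 0.103], [-0.08, 0.154, -0.985]]
wrist_force: [3.8, -2.1, -3.9]
gripper_width: 0.139
gripper_force: 30.0
```

```bash
python3 - <<'E'
from meas import *
plan([.4594,-.1284,.087],down(YAW-90)); print(sense()['moment'])
s=grab('side');grab('top')
rimplane(('side','top'),[.506,-.179],-9.1,0)
E
```

```text
t 9.85 rotvec(tool) [8.87 4.58 0.14] shift in tool after turn [-2.2  2.5 26.2] |d| 26 w 12.1 F [ 3.82 -2.06 -3.85] J [ -0.3  20.3 -20.4  -7.  -57.6  -4.6]
[-0.98082608 -1.19144064 -0.05512867]
side N-R 343 [ 66.3 105.8 108.6]
side Fl 73 [81.3 82.5 83.6]
side Fr 112 [79.2 80.7 81.8]
side R 690 [66.9 87.  99.2]
side L 258 [ 89.3 428.8 442.3]
top N-R 77 [107.5 109.6 111.7]
top Fl 0 
top Fr 0 
top R 116 [ 92.7 101.4 104.9]
top L 217 [443.2 445.4 447.4]
```

The near edge is now about 24–27 mm up with FR still at its seated height, so the peel is done. I'll lower it gently and re-grip at the middle of the far edge, where the two remaining clinging corners have no lever arm on the grip.

Emit:
{"name": "play_rows", "arguments": {"steps": [{"ax": 1.1,"ay": 0.57,"az": 0,"dx": -0.2,"dy": 0.2,"dz": 3,"claw": 3},{"ax": 1.1,"ay": 0.57,"az": 0,"dx": -0.2,"dy": 0.2,"dz": 3,"claw": 3},{"ax": 1.1,"ay": 0.57,"az": 0,"dx": -0.2,"dy": 0.2,"dz": 3,"claw": 3},{"ax": 1.1,"ay": 0.57,"az": 0,"dx": -0.2,"dy": 0.2,"dz": 3,"claw": 3},{"ax": 1.1,"ay": 0.57,"az": 0,"dx": -0.2,"dy": 0.2,"dz": 3,"claw": 3},{"ax": 1.1,"ay": 0.57,"az": 0,"dx": -0.2,"dy": 0.2,"dz": 3,"claw": 3},{"ax": 1.1,"ay": 0.57,"az": 0,"dx": -0.2,"dy": 0.2,"dz": 3,"claw": 3},{"ax": 1.1,"ay": 0.57,"az": 0,"dx": -0.2,"dy": 0.2,"dz": 2.5,"claw": 3},{"ax": 0,"ay": 0,"az": 0,"dx": 0,"dy": 0,"dz": 0,"claw": 3},{"ax": 0,"ay": 0,"az": 0,"dx": 0,"dy": 0,"dz": 0,"claw": 36},{"ax": 0,"ay": 0,"az": 0,"dx": 0,"dy": 0,"dz": 0,"claw": 36},{"ax": 0,"ay": 0,"az": 0,"dx": 0,"dy": 0,"dz": 0,"claw": 36},{"ax": 0,"ay": 0,"az": 0,"dx": 0,"dy": 0,"dz": 0,"claw": 36},{"ax": 0,"ay": 0,"az": 0,"dx": 0,"dy": 0,"dz": -30,"claw": 36},{"ax": 0,"ay": 0,"az": 0,"dx": 0,"dy": 0,"dz": -30,"claw": 36},{"ax": 0,"ay": 0,"az": 0,"dx": 0,"dy": 0,"dz": 0,"claw": 36}]}}

```text
time_s: 11.55
tcp_pos: [0.4609, -0.1278, 0.1535]
ee_rot: [[-0.156, -0.988, 0.006], [-0.988, 0.156, 0.0], [-0.001, -0.006, -1.0]]
wrist_force: [1.2, -0.2, 0.4]
gripper_width: 0.415
gripper_force: 0.0
```

```bash
python3 - <<'E'
from meas import *
grab('side');grab('top')
rimplane(('side','top'),[.506,-.179],-9.1,0)
al=[]
P=cloud(load('side')).reshape(-1,3); f=P[np.isfinite(P[:,2])]; m=f[(f[:,2]>.077)&(f[:,2]<.09)]
yaw=np.radians(-9.2); R=np.array([[np.cos(yaw),-np.sin(yaw)],[np.sin(yaw),np.cos(yaw)]]); q=(m[:,:2]-[.5055,-.182])@R
k=(np.abs(q[:,0])<.066)&(np.abs(q[:,1])<.091)&((np.abs(q[:,0])>.044)|(np.abs(q[:,1])>.069)); r,e=fit_rim(m[k][:,:2],[507,-180,yaw]); print(r[:2],np.degrees(r[2]),e,k.sum())
x=np.array([np.cos(yaw),np.sin(yaw)]); g=np.array([.506,-.1785])+.054*x; print(g); plan([*g,.14],down(YAW-90))
E
```

```text
side N-R 310 [62.7 95.9 97.7]
side Fl 83 [80.7 81.9 82.8]
side Fr 106 [80.5 81.8 83. ]
side R 689 [66.9 85.5 91.9]
side L 294 [81.8 88.5 92.4]
top N-R 89 [ 96.2  99.5 100.9]
top Fl 0 
top Fr 68 [81.1 83.4 85.4]
top R 117 [89.2 93.5 96.2]
top L 20 [278.  474.1 475.8]
[ 501.01894409 -184.04016507] -8.762262146053567 2.5490277872856413 655
[ 0.55930536 -0.18713358]
t 11.65 rotvec(tool) [0.09 0.08 0.14] shift in tool after turn [  42.7 -109.3   10.2] |d| 118 w 35.9 F [-0.13  0.68 -0.56] J [  4.   12.7 -26.9  -0.1 -50.5 -13. ]
```

The near edge stayed propped about 13 mm up, a 6° tilt, and the far edge is seated. I'll move over the middle of the far edge and tilt the tool to match.

Emit:
{"name": "play_rows", "arguments": {"steps": [{"ax": 0,"ay": 0,"az": 0,"dx": 10.5,"dy": -27.3,"dz": 0,"claw": 36},{"ax": 0,"ay": 0,"az": 0,"dx": 10.5,"dy": -27.3,"dz": 0,"claw": 36},{"ax": -3,"ay": 0,"az": 0,"dx": 10.5,"dy": -27.3,"dz": 0,"claw": 36},{"ax": -3,"ay": 0,"az": 0,"dx": 10.5,"dy": -27.3,"dz": 0,"claw": 36},{"ax": 0,"ay": 0,"az": 0,"dx": 0,"dy": -2,"dz": 20,"claw": 36},{"ax": 0,"ay": 0,"az": 0,"dx": 0,"dy": -1,"dz": 10,"claw": 36},{"ax": 0,"ay": 0,"az": 0,"dx": 0,"dy": 0,"dz": 0,"claw": 36}]}}

```text
time_s: 12.35
tcp_pos: [0.5568, -0.1858, 0.1151]
ee_rot: [[-0.158, -0.981, -0.112], [-0.987, 0.157, 0.019], [-0.001, 0.114, -0.993]]
wrist_force: [-1.1, -0.1, 0.4]
gripper_width: 0.413
gripper_force: 0.0
```

```bash
python3 - <<'E'
from mv import *
plan([.5593,-.1871,.088],down(YAW-90)@Ro.from_rotvec([-6,0,0],degrees=True).as_matrix())
s=grab('side')
cv2.imwrite('pics/crop5.png',cv2.resize(s['frame'][205:315,215:325],None,fx=5.4,fy=5.4,interpolation=cv2.INTER_CUBIC))
E
```

```text
t 12.35 rotvec(tool) [0.54 0.03 0.13] shift in tool after turn [ 0.9 -5.5 26.6] |d| 27 w 35.9 F [-1.13 -0.06  0.37] J [ -3.   27.7  -9.1  -0.8 -59.6  -5.6]
```

View pics/crop5.png

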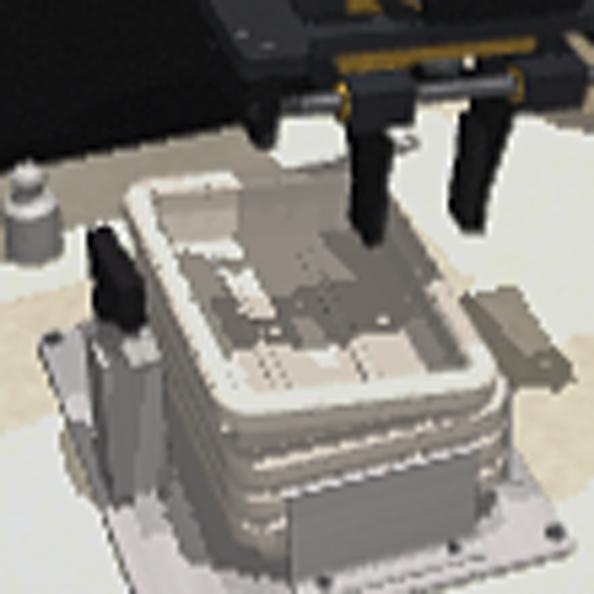

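The crop shows the fingers straddling the far rim's middle, with the inner finger at (372,240), the outer at (468,225) and the rim at (425,265). I'll descend and close.

Emit:
{"name": "play_rows", "arguments": {"steps": [{"ax": 0,"ay": 0,"az": 0,"dx": 1,"dy": -3,"dz": 8,"claw": 36},{"ax": 0,"ay": 0,"az": 0,"dx": 0,"dy": -2.5,"dz": 10,"claw": 36},{"ax": 0,"ay": 0,"az": 0,"dx": 0,"dy": 0,"dz": 6,"claw": 36},{"ax": 0,"ay": 0,"az": 0,"dx": 0,"dy": 0,"dz": 2.6,"claw": 36},{"ax": 0,"ay": 0,"az": 0,"dx": 0,"dy": 0,"dz": 0,"claw": 36},{"ax": 0,"ay": 0,"az": 0,"dx": 0,"dy": 0,"dz": 0,"claw": 36}]}}

```text
time_s: 13.0
tcp_pos: [0.562, -0.1876, 0.0916]
ee_rot: [[-0.157, -0.982, -0.104], [-0.988, 0.156, 0.017], [-0.001, 0.106, -0.994]]
wrist_force: [1.0, -0.3, -0.7]
gripper_width: 0.42
gripper_force: 0.0
```

Emit:
{"name": "play_rows", "arguments": {"steps": [{"ax": 0,"ay": 0,"az": 0,"dx": 0,"dy": 0,"dz": 0,"claw": 20},{"ax": 0,"ay": 0,"az": 0,"dx": 0,"dy": 0,"dz": 0,"claw": 3},{"ax": 0,"ay": 0,"az": 0,"dx": 0,"dy": 0,"dz": 0,"claw": 3},{"ax": 0,"ay": 0,"az": 0,"dx": 0,"dy": 0,"dz": 0,"claw": 3},{"ax": 0,"ay": 0,"az": 0,"dx": 0,"dy": 0,"dz": 0,"claw": 3},{"ax": 0,"ay": 0,"az": 0,"dx": 0,"dy": 0,"dz": 0,"claw": 3},{"ax": 0,"ay": 0,"az": 0,"dx": 0,"dy": 0,"dz": 0,"claw": 3}]}}

```text
time_s: 13.7
tcp_pos: [0.5615, -0.1876, 0.0915]
ee_rot: [[-0.157, -0.982, -0.106], [-0.988, 0.156, 0.018], [-0.001, 0.107, -0.994]]
wrist_force: [-2.4, 0.1, 1.9]
gripper_width: 0.131
gripper_force: 30.1
```

The grip is too shallow (z 0.0915), so I'll reopen, go 3.5 mm deeper and close again.

Emit:
{"name": "play_rows", "arguments": {"steps": [{"ax": 0,"ay": 0,"az": 0,"dx": 0,"dy": 0,"dz": 0,"claw": 26},{"ax": 0,"ay": 0,"az": 0,"dx": 0,"dy": 0,"dz": 0,"claw": 26},{"ax": 0,"ay": 0,"az": 0,"dx": 0,"dy": 1,"dz": 2,"claw": 26},{"ax": 0,"ay": 0,"az": 0,"dx": 0,"dy": 0,"dz": 1.8,"claw": 26},{"ax": 0,"ay": 0,"az": 0,"dx": 0,"dy": 0,"dz": 0,"claw": 26},{"ax": 0,"ay": 0,"az": 0,"dx": 0,"dy": 0,"dz": 0,"claw": 3},{"ax": 0,"ay": 0,"az": 0,"dx": 0,"dy": 0,"dz": 0,"claw": 3},{"ax": 0,"ay": 0,"az": 0,"dx": 0,"dy": 0,"dz": 0,"claw": 3},{"ax": 0,"ay": 0,"az": 0,"dx": 0,"dy": 0,"dz": 0,"claw": 3},{"ax": 0,"ay": 0,"az": 0,"dx": 0,"dy": 0,"dz": 0,"claw": 3}]}}

```text
time_s: 14.7
tcp_pos: [0.5598, -0.1873, 0.0875]
ee_rot: [[-0.157, -0.982, -0.106], [-0.988, 0.156, 0.018], [-0.001, 0.108, -0.994]]
wrist_force: [-2.0, 0.7, -1.1]
gripper_width: 0.133
gripper_force: 30.0
```

```bash
python3 - <<'E'
from meas import *
plan([.5593,-.1871,.087],down(YAW-90)); grab('side');grab('top')
rimplane(('side','top'),[.506,-.179],-9.1,0)
E
```

```text
t 14.7 rotvec(tool) [6.18 0.04 0.16] shift in tool after turn [-0.1  0.5  0.5] |d| 1 w 11.5 F [-2.05  0.68 -1.14] J [ -3.1  29.6 -10.5  -0.8 -56.1  -5.4]
side N-R 318 [58.1 90.2 92. ]
side Fl 186 [402.2 408.8 412.7]
side Fr 661 [367.8 403.3 423.1]
side R 598 [66.1 83.7 88.3]
side L 182 [ 83.7  91.  396.1]
top N-R 80 [90.9 93.4 95.3]
top Fl 120 [409.9 412.  415.5]
top Fr 32 [82.4 84.5 86.5]
top R 117 [86.4 89.7 91.8]
top L 66 [88.4 91.5 93.5]
```

Emit:
{"name": "play_rows", "arguments": {"steps": [{"ax": 1.3,"ay": 0,"az": 0,"dx": 0,"dy": 0,"dz": -0.7,"claw": 3},{"ax": 1.3,"ay": 0,"az": 0,"dx": 0,"dy": 0,"dz": -0.7,"claw": 3},{"ax": 1.3,"ay": 0,"az": 0,"dx": 0,"dy": 0,"dz": -0.7,"claw": 3},{"ax": 1.2,"ay": 0,"az": 0,"dx": 0,"dy": 0,"dz": -2.6,"claw": 3},{"ax": 1.2,"ay": 0,"az": 0,"dx": 0,"dy": 0,"dz": -2.6,"claw": 3},{"ax": 1.2,"ay": 0,"az": 0,"dx": 0,"dy": 0,"dz": -2.6,"claw": 3},{"ax": 1.2,"ay": 0,"az": 0,"dx": 0,"dy": 0,"dz": -2.6,"claw": 3},{"ax": 1.2,"ay": 0,"az": 0,"dx": 0,"dy": 0,"dz": -2.6,"claw": 3},{"ax": 1.2,"ay": 0,"az": 0,"dx": 0,"dy": 0,"dz": -2.6,"claw": 3},{"ax": 1.2,"ay": 0,"az": 0,"dx": 0,"dy": 0,"dz": -2.6,"claw": 3},{"ax": 1.2,"ay": 0,"az": 0,"dx": 0,"dy": 0,"dz": -2.6,"claw": 3},{"ax": 0,"ay": 0,"az": 0,"dx": 0,"dy": 0,"dz": 0,"claw": 3},{"ax": 0,"ay": 0,"az": 0,"dx": 0,"dy": 0,"dz": 0,"claw": 3}]}}

```text
time_s: 16.1
tcp_pos: [0.56, -0.1873, 0.1108]
ee_rot: [[-0.157, -0.979, 0.128], [-0.988, 0.156, -0.02], [-0.001, -0.129, -0.992]]
wrist_force: [-3.1, -0.5, -4.9]
gripper_width: 0.134
gripper_force: 30.2
```

```bash
python3 - <<'E'
from meas import *
plan([.5593,-.1871,.087],down(YAW-90)); s=grab('side');grab('top')
rimplane(('side','top'),[.506,-.179],-9.1,0)
cv2.imwrite('pics/crop6.png',cv2.resize(s['frame'][205:315,215:325],None,fx=5.4,fy=5.4,interpolation=cv2.INTER_CUBIC))
E
```

```text
t 16.1 rotvec(tool) [-7.43  0.05  0.16] shift in tool after turn [-0.1  0.7 23.8] |d| 24 w 11.7 F [-3.06 -0.5  -4.94] J [ -2.4  22.5 -19.9   1.3 -40.2  -7.6]
side N-R 315 [58.  83.7 85.9]
side Fl 47 [ 78.8  84.8 105.6]
side Fr 303 [104.4 386.7 424.2]
side R 662 [66.5 89.7 98.3]
side L 203 [ 93.5 428.  438.1]
top N-R 68 [84.  87.4 92.2]
top Fl 0 
top Fr 0 
top R 118 [ 91.7  97.4 100.9]
top L 215 [434.7 437.9 439.8]
```

View pics/crop6.png

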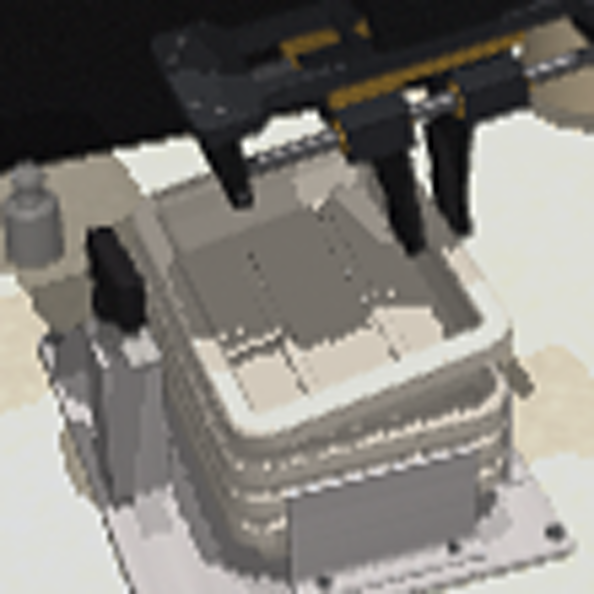

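The crop shows the far side lifted clear, with a gap above the next tray at (490,375), while the near edge still sits along (165,250)–(250,430). Now I'll lift the whole tray off.

Emit:
{"name": "play_rows", "arguments": {"steps": [{"ax": 1.3,"ay": 0,"az": 0,"dx": 0,"dy": 0,"dz": -3,"claw": 3},{"ax": 0.5,"ay": 0,"az": 0,"dx": 0,"dy": 0,"dz": -1,"claw": 3},{"ax": 0,"ay": 0,"az": 0,"dx": 0,"dy": 0,"dz": 0,"claw": 3},{"ax": 0,"ay": 0,"az": 0,"dx": 0,"dy": 0,"dz": -4,"claw": 3},{"ax": 0,"ay": 0,"az": 0,"dx": 0,"dy": 0,"dz": -6,"claw": 3},{"ax": -1,"ay": 0,"az": 0,"dx": 0,"dy": 0,"dz": -8,"claw": 3},{"ax": -1,"ay": 0,"az": 0,"dx": 0,"dy": 0,"dz": -10,"claw": 3},{"ax": -1.5,"ay": 0,"az": 0,"dx": 0,"dy": 0,"dz": -10,"claw": 3},{"ax": -1.5,"ay": 0,"az": 0,"dx": 0,"dy": 0,"dz": -10,"claw": 3},{"ax": -1.5,"ay": 0,"az": 0,"dx": 0,"dy": 0,"dz": -10,"claw": 3},{"ax": -1.5,"ay": 0,"az": 0,"dx": 0,"dy": 0,"dz": -10,"claw": 3},{"ax": -1,"ay": 0,"az": 0,"dx": 0,"dy": 0,"dz": -8,"claw": 3},{"ax": 0,"ay": 0,"az": 0,"dx": 0,"dy": 0,"dz": 0,"claw": 3},{"ax": 0,"ay": 0,"az": 0,"dx": 0,"dy": 0,"dz": 0,"claw": 3}]}}

```text
time_s: 17.6
tcp_pos: [0.5524, -0.186, 0.1907]
ee_rot: [[-0.157, -0.988, 0.007], [-0.988, 0.157, 0.0], [-0.001, -0.007, -1.0]]
wrist_force: [0.3, 0.2, -1.3]
gripper_width: 0.133
gripper_force: 29.9
```

```bash
python3 - <<'E'
from meas import *
plan([.5593,-.1871,.087],down(YAW-90)); s=grab('side');c=grab('top')
a=cv2.resize(c['frame'][180:305,270:400],None,fx=3,fy=3,interpolation=cv2.INTER_CUBIC)
b=cv2.resize(s['frame'][175:305,205:335],None,fx=3,fy=3,interpolation=cv2.INTER_CUBIC)
o=np.zeros((390,780,3),np.uint8); o[:a.shape[0],:390]=a;o[:,390:]=b
cv2.imwrite('pics/crop7.png',o)
E
```

```text
t 17.6 rotvec(tool) [-0.38  0.06  0.16] shift in tool after turn [ -0.   -7.  103.7] |d| 104 w 11.5 F [ 0.34  0.21 -1.26] J [ -2.7  19.9  -9.8  -0.  -60.   -6.3]
```

View pics/crop7.png

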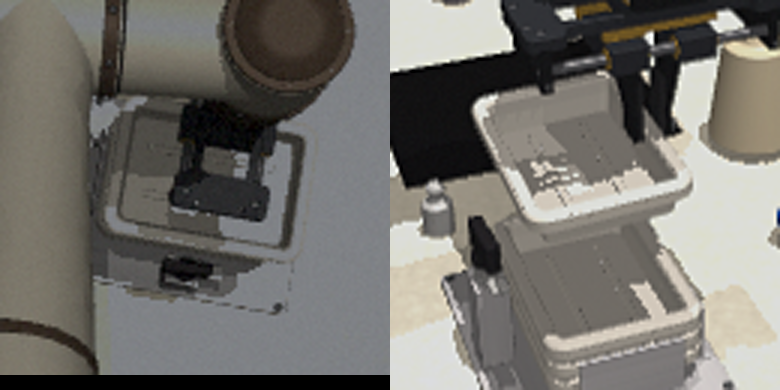

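Tray off: the side half shows it held above the carrier, nearly level, with three trays left (rim at (620,340)) and the latch open. I'll fit its tilt and offset in the grip, and plan the carry.

```bash
cat > tilt.py <<'E'
from meas import *
def tray(names,yaw=-9.2,verbose=True):
    s=sense(); tcp=s['tcp_pos']; r=np.radians(yaw); x=np.array([np.cos(r),np.sin(r),0]);y=np.array([-x[1],x[0],0]); ctr=tcp-.054*x
    B=np.c_[x,y,[0,0,1]]
    for n in names:
        c=load(n); P=cloud(c); P=P[c['frame'].min(-1)>60]; P=P[np.isfinite(P[:,2])]; q=(P-ctr)@B*1000
        k=(abs(q[:,0])<70)&(abs(q[:,1])<95)&(q[:,2]<6)&(q[:,2]>-45); q=q[k]
        band=(abs(q[:,0])>44)|(abs(q[:,1])>69)
        rim=q[band&(q[:,2]>-14)]; fl=q[(abs(q[:,0])<42)&(abs(q[:,1])<66)&(q[:,2]<-20)]
        for nm,m in(('rim',rim),('floor',fl)):
            if len(m)<30: print(n,nm,len(m)); continue
            co=np.zeros(3)
            for it in range(12):
                rs=m[:,2]-np.c_[m[:,:2],np.ones(len(m))]@co if it else np.zeros(len(m))
                w=np.abs(rs)<max(3,20/(it+1)) ; w=w if it else rs==0
                co=np.linalg.lstsq(np.c_[m[w][:,:2],np.ones(w.sum())],m[w][:,2],rcond=None)[0]
            print(n,nm,len(m),w.sum(),'slope x,y deg',np.degrees(co[:2]).round(2),'z at centre world',(tcp[2]*1000+co[2]).round(1))
        f,e=fit_rim(rim[:,:2]/1000,[0,0,0]); print(n,'rim centre rel (mm)',f[:2].round(1),'yaw',np.degrees(f[2]).round(2),'err',e.round(1))
E
python3 - <<'E'
from tilt import *
tray(('side','top'))
plan([.6268,.1684,.175],down(YAW-90))
E
```

```text
side rim 924 732 slope x,y deg [2.01 0.6 ] z at centre world 183.0
side floor 995 970 slope x,y deg [2.15 0.42] z at centre world 156.4
side rim centre rel (mm) [-1.2 -6.1] yaw 0.58 err 2.9
top rim 709 543 slope x,y deg [1.68 0.43] z at centre world 182.6
top floor 943 662 slope x,y deg [3.11 0.88] z at centre world 155.6
top rim centre rel (mm) [-0.3 -2.3] yaw 0.22 err 2.8
t 17.7 rotvec(tool) [-0.24  0.06  0.16] shift in tool after turn [-361.9  -17.7   14.9] |d| 363 w 11.8 F [ 0.5   0.77 -0.86] J [ -2.7  19.9  -9.8  -0.  -60.   -6.3]
```

Emit:
{"name": "play_rows", "arguments": {"steps": [{"ax": -1,"ay": 0.25,"az": 0,"dx": -6,"dy": 0,"dz": 0,"claw": 3},{"ax": -1,"ay": 0.25,"az": 0,"dx": -14,"dy": -1,"dz": 0,"claw": 3},{"ax": 0,"ay": 0,"az": 0,"dx": -22,"dy": -1.2,"dz": 0,"claw": 3},{"ax": 0,"ay": 0,"az": 0,"dx": -25,"dy": -1.2,"dz": 0,"claw": 3},{"ax": 0,"ay": 0,"az": 0,"dx": -25,"dy": -1.2,"dz": 0,"claw": 3},{"ax": 0,"ay": 0,"az": 0,"dx": -25,"dy": -1.2,"dz": 0,"claw": 3},{"ax": 0,"ay": 0,"az": 0,"dx": -25,"dy": -1.2,"dz": 0,"claw": 3},{"ax": 0,"ay": 0,"az": 0,"dx": -25,"dy": -1.2,"dz": 0,"claw": 3},{"ax": 0,"ay": 0,"az": 0,"dx": -25,"dy": -1.2,"dz": 0,"claw": 3},{"ax": 0,"ay": 0,"az": 0,"dx": -25,"dy": -1.2,"dz": 0,"claw": 3},{"ax": 0,"ay": 0,"az": 0,"dx": -25,"dy": -1.2,"dz": 0,"claw": 3},{"ax": 0,"ay": 0,"az": 0,"dx": -25,"dy": -1.2,"dz": 0,"claw": 3},{"ax": 0,"ay": 0,"az": 0,"dx": -25,"dy": -1.2,"dz": 1,"claw": 3},{"ax": 0,"ay": 0,"az": 0,"dx": -25,"dy": -1.2,"dz": 2,"claw": 3},{"ax": 0,"ay": 0,"az": 0,"dx": -24,"dy": -1.2,"dz": 3,"claw": 3},{"ax": 0,"ay": 0,"az": 0,"dx": -14,"dy": -1,"dz": 3,"claw": 3},{"ax": 0,"ay": 0,"az": 0,"dx": -8,"dy": -0.5,"dz": 3,"claw": 3},{"ax": 0,"ay": 0,"az": 0,"dx": 0,"dy": 0,"dz": 2,"claw": 3},{"ax": 0,"ay": 0,"az": 0,"dx": 0,"dy": 0,"dz": 0,"claw": 3},{"ax": 0,"ay": 0,"az": 0,"dx": 0,"dy": 0,"dz": 0,"claw": 3}]}}

```text
time_s: 19.7
tcp_pos: [0.6259, 0.1687, 0.1729]
ee_rot: [[-0.158, -0.987, -0.032], [-0.987, 0.158, -0.003], [0.008, 0.031, -0.999]]
wrist_force: [0.8, -0.2, -0.4]
gripper_width: 0.132
gripper_force: 29.9
```

```bash
python3 - <<'E'
from tilt import *
grab('side');grab('top'); tray(('side','top'))
s=sense(); plan([.6276,.1701,.1535],s['ee_rot'])
E
```

```text
side rim 487 344 slope x,y deg [-0.18  0.1 ] z at centre world 167.0
side floor 367 347 slope x,y deg [-0.31 -0.28] z at centre world 140.5
side rim centre rel (mm) [-2.7 -6.8] yaw 0.52 err 3.1
top rim 664 488 slope x,y deg [ 0.09 -0.24] z at centre world 167.3
top floor 899 649 slope x,y deg [ 0.23 -0.13] z at centre world 140.2
top rim centre rel (mm) [-1.1 -2.9] yaw 0.26 err 2.7
t 19.8 rotvec(tool) [0. 0. 0.] shift in tool after turn [-1.8 -1.9 19.6] |d| 20 w 11.3 F [ 0.05 -0.21 -0.72] J [ 29.   27.8   0.6  -0.8 -64.5 -37.7]
```

Emit:
{"name": "play_rows", "arguments": {"steps": [{"ax": 0,"ay": 0,"az": 0,"dx": -1,"dy": -1.5,"dz": 3,"claw": 3},{"ax": 0,"ay": 0,"az": 0,"dx": -1.3,"dy": -1.9,"dz": 4,"claw": 3},{"ax": 0,"ay": 0,"az": 0,"dx": 0,"dy": 0,"dz": 5,"claw": 3},{"ax": 0,"ay": 0,"az": 0,"dx": 0,"dy": 0,"dz": 4,"claw": 3},{"ax": 0,"ay": 0,"az": 0,"dx": 0,"dy": 0,"dz": 3,"claw": 3},{"ax": 0,"ay": 0,"az": 0,"dx": 0,"dy": 0,"dz": 0,"claw": 3},{"ax": 0,"ay": 0,"az": 0,"dx": 0,"dy": 0,"dz": 0,"claw": 3},{"ax": 0,"ay": 0,"az": 0,"dx": 0,"dy": 0,"dz": 0,"claw": 3},{"ax": 0,"ay": 0,"az": 0,"dx": 0,"dy": 0,"dz": 0,"claw": 3}]}}

```text
time_s: 20.7
tcp_pos: [0.6292, 0.1713, 0.1539]
ee_rot: [[-0.157, -0.987, -0.032], [-0.988, 0.157, -0.003], [0.008, 0.031, -0.999]]
wrist_force: [-0.8, 0.0, -0.8]
gripper_width: 0.133
gripper_force: 29.9
```

```bash
python3 - <<'E'
from tilt import *
s=grab('side');grab('top'); tray(('side','top'))
plan([.629,.1705,.1525],sense()['ee_rot'])
cv2.imwrite('pics/fin.png',cv2.resize(s['frame'][90:340,130:430],None,fx=2.2,fy=2.2,interpolation=cv2.INTER_CUBIC))
E
```

```text
side rim 481 344 slope x,y deg [-0.09 -0.04] z at centre world 147.9
side floor 372 346 slope x,y deg [0.   0.08] z at centre world 121.3
side rim centre rel (mm) [-2.6 -6.4] yaw 0.52 err 3.0
top rim 643 468 slope x,y deg [-0.18 -0.03] z at centre world 147.8
top floor 876 627 slope x,y deg [-0.01 -0.21] z at centre world 120.8
top rim centre rel (mm) [-1.1 -2.7] yaw 0.34 err 2.7
t 20.8 rotvec(tool) [0. 0. 0.] shift in tool after turn [ 0.8 -0.   1.4] |d| 2 w 11.8 F [-0.37 -0.11 -0.59] J [ 29.1  29.1  -0.1  -0.8 -62.4 -37.7]
```

View pics/fin.png

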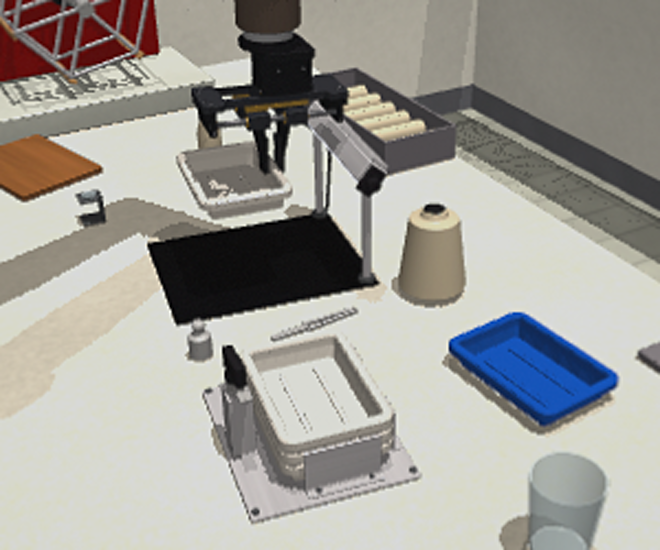

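The final view shows the level tray at (235,180) held above the plate, clear of the lamp. The latch is open, three trays are left in the stack, and the other things are where they were. Slopes are under 0.3° and the floor is about 12 cm up.

```bash
python3 -c "
from station import *
print(finish_job())"
```

```text
the job is handed in; nothing more can be done
None
```

The job is handed in at about 21 s: latch turned open, tray peeled and lifted off, and held level about 12 cm above the bench, centred over the black plate; partway through I set it back on the stack and re-gripped at the far rim to free the last corners.

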